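# Try the glue syringes and put the clogged one to soak

## Robot

A 6-joint arm with a two-finger parallel gripper is mounted at the origin on the work surface. World frame = base frame: x ahead of the robot, y to its left, z up, the work surface at z = 0. Lengths are in mm, angles in rad, forces in N, time in s.
With the tool pointing down it reaches from about 350 to 775 mm from the base axis. Payload 7.3 kg.
Tool frame: the origin (TCP) lies midway between the tips of the shut fingers; the grasp point (between the pads) lies 19 mm behind it; z points along the fingers, y is the line along which they close (so a half turn about z gives the same grasp; the last joint's range is limited). The gripper opens to 92 mm and grips with 3 to 60 N. Pads are 19 mm wide; open, the fingers measure 130 mm over their backs; the gripper's body (75 mm by 190 mm) begins 47 mm behind the grasp point.
Start: joints at [1.171, 0.342, 1.524, -0, 1.275, -0.146], TCP at [131.803, 508.205, 226.741] pointing down, gripper open.
Joint ranges: [-2.53, 2.53], [-0.77, 2.02], [0.04, 2.7], [-1, 4.14], [0.28, 2.66], [-3.11, 3.11]. Speed limits (rad/s): [2.57, 2.57, 3.14, 3.14, 3.14, 3.14].

## Interface

Orientations are given as [roll, pitch, yaw] about the fixed x, y, z axes, in that order (R = Rz(yaw) Ry(pitch) Rx(roll)).
In Python, from plant import get_obs, capture, camera_model, close_job, search_frame, regions_of, pinpoint gives the robot as it stands. The module is installed in compiled form; this text tells all that it offers.
- The arm moves only by the shell command python3 -m pendant 'ROWS'. ROWS is JSON, one flat list of numbers, 7 for each row, row after row: the shift along the tool's x, y, z in units of 30 mm (1.0 is 30 mm), then the turn, a rotation vector about the tool's x, y, z in units of 4 degrees (1.0 is 4 degrees), then the closure, from -1 (fully open) to 1 (shut), so that 0 is half open. In form: [dx, dy, dz, wx, wy, wz, gripper, dx, dy, dz, wx, wy, wz, gripper, ...]. A call has 1 to 12 rows; each row shifts and turns the commanded pose from where the row before left it, along the tool's axes as they then stand; what a row does not reach is not made up. A row lasts 1/10 s, in which the tool goes at most 50 mm and 8.59 degrees, less where a joint would pass 70% of its speed; a pose out of reach is approached as far as the arm can. A call with a number of a shift or a turn outside -1 to 1 is refused whole. A call with a gripper value outside its range is refused whole. The fingers move at their own pace and stop on an object; the grip force is fixed at half the most. Time passes only in rows, so rows that do not move let the fingers close. It gives the time, the measured TCP pose, the force, the opening and the grip force at its end, in the units of the state.
- get_obs(): the state, without advancing time (a new reading comes with each control period).
- capture(name): name is "side" or "top"; returns the picture (384x512x3 uint8, red, green, blue); there is no depth.
- camera_model(name): a dict with "fov_y" (degrees; the focal length in pixels is half the picture's height over the tangent of half this angle, whatever the lens; pixels are square), "cx", "cy" (the principal point, pixels), "pose" (4x4, takes a point from camera to world coordinates). Camera axes: x right, y up, looking along -z (the intrinsics and any distortion apply to the point x, -y, -z); pixel columns grow to the right and rows downward; lengths in mm; the calibration is good to about 2 mm. A picture is of the moment at which its call begins. camera_model takes no time and is no camera call.
- close_job(): hands the job in; it is judged then, once.
Trained networks look in the newest picture that a camera, given by its name, has taken for a name from the list of things; names that differ only in an ending like _2 or _b are one class to them, and where a whole thing is asked for, a point or a joint stands for the part that bears it (a point fixed in the world has none). Each returns a list of dicts, best first, with "score" (0 to 1); they miss things now and then, are a little off and sometimes report something else, mostly with a low value. They report only what shows in the picture. A call takes as long as a camera call. They do not tell look-alikes from the thing itself.
- search_frame(camera, thing): "location" ([column, row] in pixels, amid what is visible of it).
- regions_of(camera, thing): "pixels" (384x512 bool, what is visible of it) and "location" ([column, row] in pixels, amid what is visible of it).
- pinpoint(camera, thing): "location" ([column, row] in pixels: a listed point, or the origin of a listed thing).
The state is a dict: "time": time; "joint_positions": joint angles; "dq": joint speeds; "tau": joint torques, N m; "tool_pos": TCP position; "tcp_rot": TCP orientation; "contact_force": force on the tool from outside, world axes, zero at the start; "moment": the same for the moment, N m; "grip_width": finger opening in mm; "finger_force": force on a finger pad.
Only numpy, scipy, OpenCV 4.12 (cv2) and the standard library are available. Lean on these libraries where they do the work, as an engineer would, in place of code of your own. Each camera call takes 0.05 s, during which the arm holds its last target. There are 200 camera calls.

## Task

Try each of the three glue syringes standing in the rack by pushing its plunger gently down with the fingertips: two are clear and are to be pushed fully home and left standing in their places in the rack. One is clogged with old glue and stiffens part-way: as soon as you feel that, stop pushing, do not force it, then lift that syringe out of the rack and set it down nozzle first in the open soaking pot. Never press a thumb rest with more than 20 N, do not drop the syringe into the pot, and leave the other things on the bench alone.

Things in the scene. Friction and masses are not known exactly. Their poses are not given: they have to be found in the camera images.
- rack: two-tier wooden syringe rack, fixed, 75 mm along its x, 262 mm along its y, 62 mm tall, origin at the centre of its underside. The three syringes stand nozzle down along its y, 85 mm apart; each barrel passes through a 30 mm hole in the upper board (top 62 mm above the bench) and its shoulder rests on the lower board, 20 mm above the bench.
- syringe_a: syringe a (-y end of the rack); origin at the centre of its barrel, half-way up, 70 mm above the bench in the rack; z points up the barrel. Loose, 65 g; opaque white barrel 27 mm in diameter, 50 mm up and down from here. The wing plate on its top (4 mm thick) reaches 26.5 mm along +y and -y but only 13 mm along x: fingers closing along x can hold the bare barrel 35 to 40 mm above this point.
- syringe_a_tip (a point): end of the nozzle of syringe a, 65 mm below the centre of syringe_a on the barrel's axis; 5 mm above the bench while in the rack
- thumb_a: the thumb rest of plunger a: the round disc that is pushed, 25 mm in diameter and 4 mm thick, flat on top; origin at the centre of its underside, z up. In the rack its top face is 170 mm above the bench less the plunger's travel (170 mm drawn, 130 to 133 mm home)
- plunger_a (a joint): travel of plunger a in m; starts at 0 (drawn) to 0.008. Clear: runs at a steady 3 to 5 N until its rubber nose meets the barrel floor at 0.037 (then 4 N per mm); home is 0.037 to 0.040. Clogged (one of the three, not visible): meets a rubbery plug at 0.016 to 0.024, then stiffens by 2 N per mm and springs back a few mm when let go. Over 20 N bursts a barrel: stop at 9 to 14 N.
- slot_a (a point): centre of the place in the rack for syringe a, on the top face of the lower board, 20 mm above the bench
- syringe_b: syringe b (middle of the rack); origin at the centre of its barrel, half-way up, 70 mm above the bench in the rack; z points up the barrel. Loose, 65 g; opaque white barrel 27 mm in diameter, 50 mm up and down from here. The wing plate on its top (4 mm thick) reaches 26.5 mm along +y and -y but only 13 mm along x: fingers closing along x can hold the bare barrel 35 to 40 mm above this point.
- syringe_b_tip (a point): end of the nozzle of syringe b, 65 mm below the centre of syringe_b on the barrel's axis; 5 mm above the bench while in the rack
- thumb_b: the thumb rest of plunger b: the round disc that is pushed, 25 mm in diameter and 4 mm thick, flat on top; origin at the centre of its underside, z up. In the rack its top face is 170 mm above the bench less the plunger's travel (170 mm drawn, 130 to 133 mm home)
- plunger_b (a joint): travel of plunger b in m; starts at 0 (drawn) to 0.008. Clear: runs at a steady 3 to 5 N until its rubber nose meets the barrel floor at 0.037 (then 4 N per mm); home is 0.037 to 0.040. Clogged (one of the three, not visible): meets a rubbery plug at 0.016 to 0.024, then stiffens by 2 N per mm and springs back a few mm when let go. Over 20 N bursts a barrel: stop at 9 to 14 N.
- slot_b (a point): centre of the place in the rack for syringe b, on the top face of the lower board, 20 mm above the bench
- syringe_c: syringe c (+y end of the rack); origin at the centre of its barrel, half-way up, 70 mm above the bench in the rack; z points up the barrel. Loose, 65 g; opaque white barrel 27 mm in diameter, 50 mm up and down from here. The wing plate on its top (4 mm thick) reaches 26.5 mm along +y and -y but only 13 mm along x: fingers closing along x can hold the bare barrel 35 to 40 mm above this point.
- syringe_c_tip (a point): end of the nozzle of syringe c, 65 mm below the centre of syringe_c on the barrel's axis; 5 mm above the bench while in the rack
- thumb_c: the thumb rest of plunger c: the round disc that is pushed, 25 mm in diameter and 4 mm thick, flat on top; origin at the centre of its underside, z up. In the rack its top face is 170 mm above the bench less the plunger's travel (170 mm drawn, 130 to 133 mm home)
- plunger_c (a joint): travel of plunger c in m; starts at 0 (drawn) to 0.008. Clear: runs at a steady 3 to 5 N until its rubber nose meets the barrel floor at 0.037 (then 4 N per mm); home is 0.037 to 0.040. Clogged (one of the three, not visible): meets a rubbery plug at 0.016 to 0.024, then stiffens by 2 N per mm and springs back a few mm when let go. Over 20 N bursts a barrel: stop at 9 to 14 N.
- slot_c (a point): centre of the place in the rack for syringe c, on the top face of the lower board, 20 mm above the bench
- pot: open round steel soaking pot, loose, beside one end of the rack (either end); outside 68 mm in diameter, 75 mm tall, wall 3 mm, bottom 5 mm thick, 0.35 kg, a small handle reaching 57 mm out along its y; origin at the centre of its underside, z up. A syringe lowered in upright stands on its nozzle, its centre 70 mm above the bench as in the rack, and leans on the rim once let go.
- tin: bystander: shut round glue tin, 89 mm wide, 74 mm tall, loose, the flat lid makes it unlike the open pot; origin at the centre of its underside
- bone_folder: bystander: flat bone folder lying on the bench in front of the rack, 135 x 24 x 5 mm, origin near the middle of its underside, x along it
- glue_brush: bystander: brush lying near the robot, 200 mm long, origin on its underside, x along it
- weight: bystander: dark steel pressing weight with a brass knob, 65 x 75 mm, 82 mm tall, origin at the centre of its underside
- thread_spool: bystander: wooden thread spool, 42 mm wide, 56 mm tall, origin at the centre of its underside
- sanding_block: bystander: wooden sanding block, 110 x 45 x 40 mm, origin at the centre of its underside
Mind the look-alikes: they are no part of the job. What is shaped like the syringe_c but blue or purple is not meant.

How it is judged (in metres and radians):
At the end, for the whole second after the job is handed in: Two plungers home (travel over 36 mm), their syringes upright in their own places (8 mm); the clogged one, pushed 14 to 34 mm, stands nozzle down in the upright pot (nozzle on the bottom, within 33 mm of the axis, leaning under 45 degrees) (((value of joint plunger_a between 0.014 and 0.034 m and horizontal distance between syringe_a_tip and pot below 0.033 m and z of syringe_a_tip in the frame of pot between 0 and 0.022 m and angle between syringe_a's own z axis and vertical below 0.8 rad and value of joint each of plunger_b, plunger_c above 0.036 m and horizontal distance between syringe_b and slot_b below 0.008 m and height (world z) of each of syringe_b_tip, syringe_c_tip below 0.012 m and angle between each of syringe_b, syringe_c's own z axis and vertical below 0.12 rad and horizontal distance between syringe_c and slot_c below 0.008 m) or (value of joint plunger_b between 0.014 and 0.034 m and horizontal distance between syringe_b_tip and pot below 0.033 m and z of syringe_b_tip in the frame of pot between 0 and 0.022 m and angle between syringe_b's own z axis and vertical below 0.8 rad and value of joint each of plunger_a, plunger_c above 0.036 m and horizontal distance between syringe_a and slot_a below 0.008 m and height (world z) of each of syringe_a_tip, syringe_c_tip below 0.012 m and angle between each of syringe_a, syringe_c's own z axis and vertical below 0.12 rad and horizontal distance between syringe_c and slot_c below 0.008 m) or (value of joint plunger_c between 0.014 and 0.034 m and horizontal distance between syringe_c_tip and pot below 0.033 m and z of syringe_c_tip in the frame of pot between 0 and 0.022 m and angle between syringe_c's own z axis and vertical below 0.8 rad and value of joint each of plunger_a, plunger_b above 0.036 m and horizontal distance between syringe_a and slot_a below 0.008 m and height (world z) of each of syringe_a_tip, syringe_b_tip below 0.012 m and angle between each of syringe_a, syringe_b's own z axis and vertical below 0.12 rad and horizontal distance between syringe_b and slot_b below 0.008 m)) and angle between pot's own z axis and vertical below 0.1 rad); the robot touches nothing.
It fails at once if a thumb rest is pressed with more than 20 N (contact force between any of thumb_a, thumb_b, thumb_c and the fingers above 20 N or contact force between any of thumb_a, thumb_b, thumb_c and the arm above 20 N).
It fails at once if a syringe is dropped into the pot (inside the pot it falls faster than 0.6 m/s) ((horizontal distance between syringe_a_tip and pot below 0.034 m and z of syringe_a_tip in the frame of pot below 0.07 m and linear speed of syringe_a above 0.6 m/s) or (horizontal distance between syringe_b_tip and pot below 0.034 m and z of syringe_b_tip in the frame of pot below 0.07 m and linear speed of syringe_b above 0.6 m/s) or (horizontal distance between syringe_c_tip and pot below 0.034 m and z of syringe_c_tip in the frame of pot below 0.07 m and linear speed of syringe_c above 0.6 m/s)).
It fails at once if the pot is knocked over (angle between pot's own z axis and vertical above 0.5 rad).
It fails at once if another thing on the bench is moved more than 30 mm (distance of any of tin, bone_folder, glue_brush, weight, thread_spool, sanding_block from where it was at the start of the episode above 0.03 m).
It also fails if it takes over 64 s, if anything falls off the work surface, if the arm or the gripper's body presses on something with over 40 N, if the wrist force passes 120 N, or if a joint passes its speed limit or range.

## Working session

There is one attempt and no reset: what is moved stays moved. The work goes in short steps, Python scripts to look and compute and a shell command to move; the robot and the scene stay as the last step left them, time stands still between calls to the robot, and variables do not carry over. Pictures are saved under pics/ and viewed, at most 10 in all, crops included, and the job is handed in when it is done.

```bash
mkdir -p pics; cat > h.py <<'E'
import numpy as np, cv2
from plant import *
def ray(cam,px):
    m=camera_model(cam); f=192/np.tan(np.radians(m["fov_y"])/2); P=np.array(m["pose"])
    d=P[:3,:3]@np.array([(px[0]-m["cx"])/f,-(px[1]-m["cy"])/f,-1.]); return P[:3,3],d/np.linalg.norm(d)
def at(cam,px,z):
    o,d=ray(cam,px); return (o+d*(z-o[2])/d[2]).round(1)
def save(cam,n,k=1.5):
    im=capture(cam); cv2.imwrite(f"pics/{n}.png",cv2.resize(im[:,:,::-1],None,fx=k,fy=k)); return im
E
python3 - <<'E'
from h import *
for c in("top","side"):
    m=camera_model(c); print(c,{k:(np.round(v,2).tolist()) if not isinstance(v,str) else v for k,v in m.items()}); save(c,c+"0")
    for t,z in(("rack",0),("thumb_a",164),("slot_a",20),("slot_b",20),("slot_c",20),("pot",0),("tin",0),("syringe_a",70)):
        print(t,[(round(r["score"],2),np.round(r["location"]).tolist(),at(c,r["location"],z).tolist()) for r in pinpoint(c,t)])
s=get_obs();print(s)
E
```

```text
top {'fov_y': 48.06, 'cx': 254.96, 'cy': 190.38, 'pose': [[-0.02, 0.99, -0.12, 360.87], [-1.0, -0.02, -0.02, -10.02], [-0.02, 0.12, 0.99, 1238.26], [0.0, 0.0, 0.0, 1.0]]}
rack []
thumb_a [(0.61, [244.0, 176.0], [527.4, 41.7, 164.0]), (0.61, [212.0, 238.0], [372.5, 122.0, 164.0]), (0.56, [278.0, 163.0], [557.2, -44.2, 164.0]), (0.56, [124.0, 161.0], [569.6, 346.6, 164.0]), (0.44, [215.0, 182.0], [512.4, 114.9, 164.0]), (0.41, [219.0, 123.0], [665.6, 104.0, 164.0])]
slot_a [(0.87, [275.0, 173.0], [555.8, -41.0, 20.0]), (0.57, [244.0, 180.0], [536.4, 47.7, 20.0]), (0.57, [216.0, 189.0], [512.2, 127.8, 20.0])]
slot_b [(0.87, [275.0, 173.0], [555.8, -41.0, 20.0]), (0.57, [244.0, 180.0], [536.4, 47.7, 20.0]), (0.57, [216.0, 189.0], [512.2, 127.8, 20.0])]
slot_c [(0.87, [275.0, 173.0], [555.8, -41.0, 20.0]), (0.57, [244.0, 180.0], [536.4, 47.7, 20.0]), (0.57, [216.0, 189.0], [512.2, 127.8, 20.0])]
pot [(0.9, [355.0, 200.0], [475.3, -268.3, 0.0])]
tin [(0.64, [173.0, 217.0], [434.9, 257.3, 0.0])]
syringe_a [(0.81, [132.0, 166.0], [575.3, 354.9, 70.0]), (0.75, [244.0, 178.0], [534.2, 46.1, 70
[... 1753 characters left out ...]
: 0.9, 'joint_positions': array([ 1.17097335e+00,  3.42030775e-01,  1.52411972e+00, -1.10587194e-05,
        1.27539794e+00, -1.45975827e-01]), 'dq': array([ 2.34876884e-03,  9.09767053e-04,  4.13387453e-04, -2.20334805e-04,
       -6.68235570e-05,  1.14302608e-03]), 'tau': array([ 1.42081652e-03, -4.31118679e+01, -2.44486213e+01,  7.21143954e-02,
        4.81847255e-02,  6.64240724e-05]), 'tool_pos': array([131.81647217, 508.19278755, 226.71762851]), 'tcp_rot': array([3.14155044e+00, 1.68995547e-05, 2.88774872e+00]), 'contact_force': array([ 0.48329868,  0.43120787, -1.03440561]), 'moment': array([-0.04550061,  0.04289948,  0.00955937]), 'finger_force': 0.0, 'grip_width': 91.54067898082965}
```

View pics/top0.png

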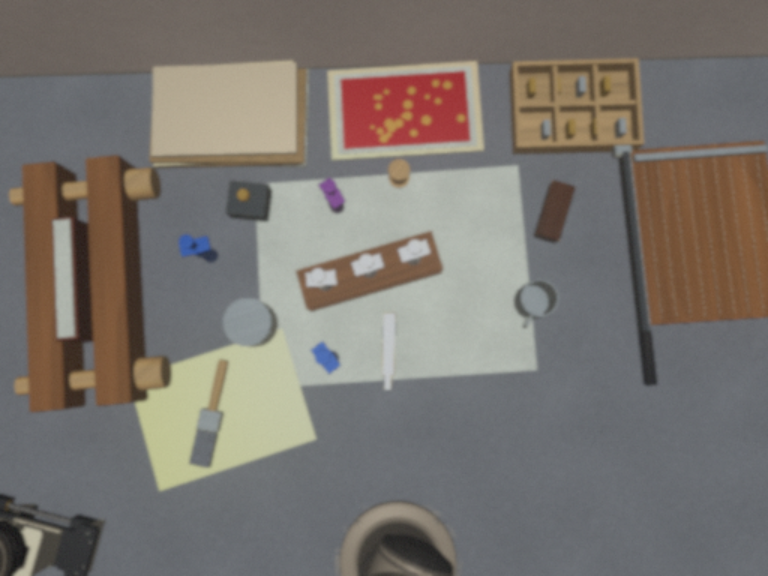

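View pics/side0.png

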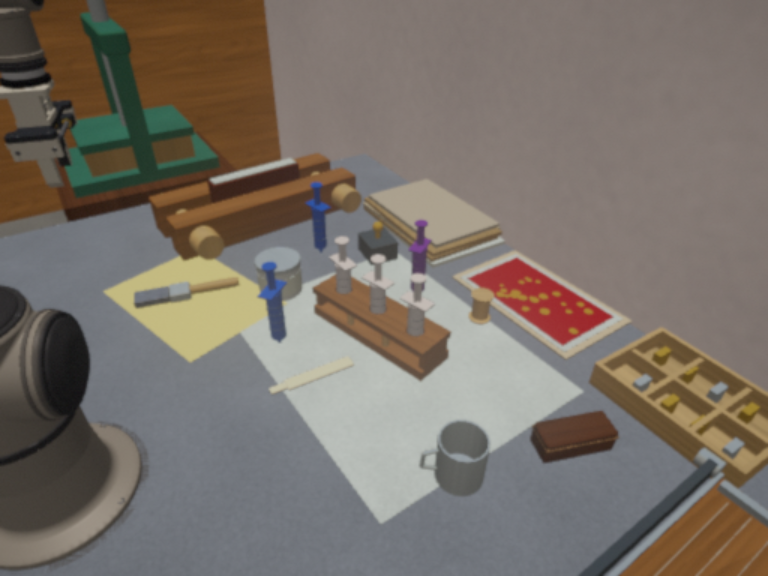

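The top picture shows the rack in the middle with the three white syringes, at about (213,186), (245,177) and (276,167) in native pixels. The open pot with its handle is at (357,200), beside the -y end of the rack. The blue and purple syringes standing nearby are decoys. The side picture agrees: rack at (253,215), pot at (307,305).

```bash
cat > fit.py <<'E'
from h import *
from scipy.optimize import least_squares, minimize
def proj(cam,X):
    m=camera_model(cam); f=192/np.tan(np.radians(m["fov_y"])/2); P=np.array(m["pose"])
    c=(np.atleast_2d(X)-P[:3,3])@P[:3,:3]; return np.c_[m["cx"]-f*c[:,0]/c[:,2], m["cy"]+f*c[:,1]/c[:,2]]
E
python3 - <<'E'
from fit import *
obs={"top":{20:[[275,173],[244,180],[216,189]],70:[[275,171],[244,178],[218,191]],162:[[278,163],[244,176],[215,182]]},
"side":{20:[[279,232],[251,218],[228,205]],70:[[277,216],[254,202],[233,188]],162:[[280,187],[253,177],[228,161]]}}
def pts(p,z): return [[p[0]-k*np.sin(p[2]),p[1]+k*np.cos(p[2]),z] for k in(-85,0,85)]
def res(p): return np.concatenate([(proj(c,pts(p,z))-np.array(o)).ravel() for c in obs for z,o in obs[c].items()])
r=least_squares(res,[533,41,.29],loss="soft_l1",x_scale=[10,10,.1]); print(r.x.round(3),np.round(pts(r.x,0),1).tolist()); print(res(r.x).round(1).reshape(-1,6))
M={}
for c in("top","side"):
    capture(c); g=regions_of(c,"pot")[0]; m=g["pixels"].astype(np.uint8); print(c,g["score"],m.sum())
    M[c]=cv2.morphologyEx(m,cv2.MORPH_OPEN,cv2.getStructuringElement(cv2.MORPH_ELLIPSE,(9,9)))
t=np.linspace(0,2*np.pi,60)
def cost(p):
    s=0
    for c in M:
        X=np.concatenate([np.c_[p[0]+34*np.cos(t),p[1]+34*np.sin(t),0*t+z] for z in(0,75)])
        h=cv2.convexHull(proj(c,X).astype(np.float32)); k=8; im=np.zeros((384,512),np.uint8)
        cv2.fillConvexPoly(im,np.round(h*16).astype(np.int32),1,shift=4)
        s+=1-(im&M[c]).sum()/(im|M[c]).sum()
    return s
r=minimize(cost,[472,-265],method="Nelder-Mead",options={"initial_simplex":[[472,-265],[482,-265],[472,-255]]}); print(r.x,r.fun)
E
```

```text
[5.33392e+02 4.02050e+01 2.75000e-01] [[556.5, -41.6, 0.0], [533.4, 40.2, 0.0], [510.3, 122.0, 0.0]]
[[ 0.4 -0.4  2.9  1.1  2.4  0.6]
 [ 0.8 -1.3  2.1  0.5 -1.6 -3.6]
 [-1.4  0.6  0.5 -2.7 -2.7  0.9]
 [-2.2 -0.4  1.4 -0.9  2.2 -1.1]
 [ 0.7  0.6 -1.5  0.4 -3.4  1.6]
 [-0.4 -0.6 -0.4 -4.1  0.4 -0.2]]
top 0.74 626
side 0.7 466
[ 473.31866455 -263.56307983] 1.0832072617246595
```

```bash
python3 -m pendant '[-0.858,-0.516,0,0,0,0,1,-0.858,-0.516,0,0,0,0,1,-0.858,-0.516,0,0,0,0,1,-0.858,-0.516,0,0,0,0,1,-0.858,-0.516,0,0,0,0,1,-0.858,-0.516,0,0,0,0,1,-0.858,-0.516,0,0,0,0,1,-0.858,-0.516,0,0,0,0,1,-0.858,-0.516,0,0,0,0,1,-0.858,-0.516,0,0,0,0,1,-0.858,-0.516,0,0,0,0,1,-0.858,-0.516,0,0,0,0,1]'
python3 -m pendant '[-0.858,-0.516,0,0,0,0,1,-0.858,-0.516,0,0,0,0,1,-0.858,-0.516,0,0,0,0,1,-0.858,-0.516,0,0,0,0,1,-0.858,-0.516,0,0,0,0,1,-0.858,-0.516,0,0,0,0,1,0,0,0,0,0,1,1,0,0,0,0,0,1,1,0,0,0,0,0,1,1,0,0,0,0,0,1,1,0,0,0,0,0,1,1,0,0,0,0,0,1,1]'
python3 -m pendant '[0,0,0.2,0,0,1,1,0,0,0.2,0,0,1,1,0,0,0.2,0,0,1,1,0,0,0.2,0,0,1,1,0,0,0.2,0,0,1,1,0,0,0,0,0,1,1,0,0,0,0,0,1,1,0,0,0,0,0,1,1,0,0,0,0,0,0.9,1]'
```

```text
time: 2.3
tool_pos: [384.9, 249.9, 226.9]
tcp_rot: [3.141, 0.0, 2.888]
contact_force: [0.7, 0.4, 0.5]
grip_width: 2.1
finger_force: 0.0
time: 3.5
tool_pos: [510.3, 122.2, 226.7]
tcp_rot: [3.141, -0.0, 2.466]
contact_force: [0.2, 0.3, 0.4]
grip_width: 0.3
finger_force: 0.0
time: 4.4
tool_pos: [510.3, 122.2, 196.7]
tcp_rot: [3.142, -0.0, 1.845]
contact_force: [0.3, 0.4, 0.3]
grip_width: 0.5
finger_force: 0.0
```

```bash
python3 -m pendant '[0,0,0.4,0,0,0,1,0,0,0.1,0,0,0,1,0,0,0,0,0,0,1]'
python3 - <<'E'
from h import *
im=capture("side"); cv2.imwrite("pics/s1.png",cv2.resize(im[110:270,170:330,::-1],None,fx=3.7,fy=3.7,interpolation=cv2.INTER_CUBIC))
E
```

```text
time: 4.7
tool_pos: [509.7, 122.1, 180.6]
tcp_rot: [-3.14, -0.0, 1.849]
contact_force: [0.3, -0.4, -0.8]
grip_width: 0.7
finger_force: 0.0
```

View pics/s1.png

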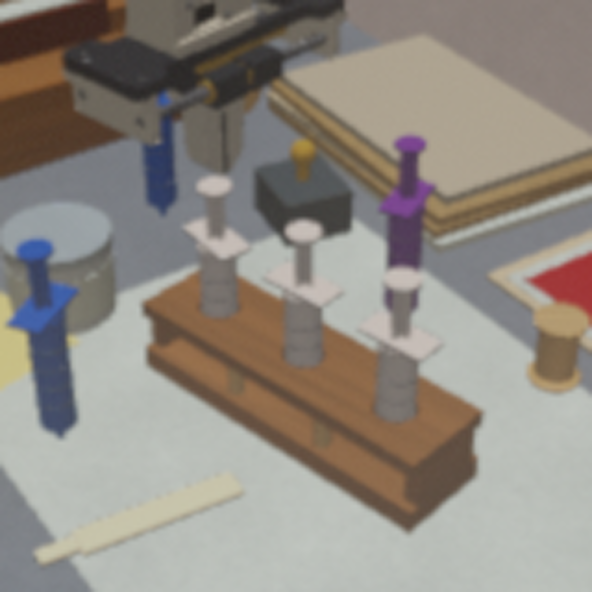

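The fingertips at crop (220,172) are above the far white thumb rest at (214,186), within a few mm of its centre. I'll push gently.

```bash
python3 -m pendant '[0,0,0.2,0,0,0,1,0,0,0.2,0,0,0,1,0,0,0.15,0,0,0,1,0,0,0.1,0,0,0,1,0,0,0.1,0,0,0,1]'
python3 -m pendant '[0,0,0.05,0,0,0,1,0,0,0.05,0,0,0,1]'
```

```text
time: 5.25
tool_pos: [510.7, 122.2, 159.5]
tcp_rot: [3.14, 0.0, 1.848]
contact_force: [-0.1, -0.5, 5.4]
grip_width: 0.4
finger_force: 2.5
time: 5.45
tool_pos: [510.5, 122.2, 156.4]
tcp_rot: [3.141, 0.0, 1.848]
contact_force: [-0.8, -0.8, 4.1]
grip_width: 0.5
finger_force: 2.4
```

```bash
python3 -m pendant '[0,0,0.05,0,0,0,1,0,0,0.05,0,0,0,1,0,0,0.03,0,0,0,1]'

```

```text
time: 5.75
tool_pos: [510.3, 122.2, 152.2]
tcp_rot: [3.141, -0.0, 1.848]
contact_force: [-0.6, -0.2, 4.7]
grip_width: 0.6
finger_force: 2.4
```

```bash
python3 -m pendant '[0,0,0.05,0,0,0,1,0,0,0.04,0,0,0,1]'

```

```text
time: 5.95
tool_pos: [510.3, 122.2, 149.5]
tcp_rot: [3.141, -0.0, 1.848]
contact_force: [0.3, -0.1, 4.7]
grip_width: 0.4
finger_force: 2.4
```

```bash
python3 -m pendant '[0,0,0.05,0,0,0,1,0,0,0.05,0,0,0,1]'

```

```text
time: 6.15
tool_pos: [510.3, 122.2, 146.5]
tcp_rot: [3.142, -0.0, 1.848]
contact_force: [-0.3, -1.0, 4.7]
grip_width: 0.4
finger_force: 2.4
```

```bash
python3 -m pendant '[0,0,0.05,0,0,0,1,0,0,0.05,0,0,0,1]'

```

```text
time: 6.35
tool_pos: [510.3, 122.2, 143.5]
tcp_rot: [3.142, -0.0, 1.848]
contact_force: [0.3, 1.0, 5.5]
grip_width: 0.6
finger_force: 2.4
```

```bash
python3 -m pendant '[0,0,0.05,0,0,0,1,0,0,0.02,0,0,0,1]'

```

```text
time: 6.55
tool_pos: [510.3, 122.2, 141.3]
tcp_rot: [-3.141, -0.0, 1.848]
contact_force: [-0.4, 0.3, 4.5]
grip_width: 0.4
finger_force: 2.4
```

Clear. On to 133.3, then the last bit.

```bash
python3 -m pendant '[0,0,0.1,0,0,0,1,0,0,0.1,0,0,0,1,0,0,0.05,0,0,0,1,0,0,0,0,0,0,1]'

```

```text
time: 6.95
tool_pos: [510.1, 122.1, 133.6]
tcp_rot: [-3.141, -0.0, 1.848]
contact_force: [0.9, 0.4, 1.6]
grip_width: 0.7
finger_force: 0.8
```

```bash
python3 -m pendant '[0,0,0.04,0,0,0,1,0,0,0,0,0,0,1]'

```

```text
time: 7.15
tool_pos: [510.3, 122.2, 132.8]
tcp_rot: [3.142, -0.0, 1.848]
contact_force: [-0.1, -0.7, 4.5]
grip_width: 0.9
finger_force: 2.0
```

```bash
python3 -m pendant '[0,0,0.03,0,0,0,1,0,0,0,0,0,0,1]'

```

```text
time: 7.35
tool_pos: [510.6, 122.2, 132.3]
tcp_rot: [3.141, 0.0, 1.848]
contact_force: [0.1, -1.4, 6.1]
grip_width: 0.6
finger_force: 3.1
```

```bash
python3 -m pendant '[0,0,0.03,0,0,0,1,0,0,0,0,0,0,1]'

```

```text
time: 7.55
tool_pos: [510.8, 122.2, 131.7]
tcp_rot: [3.14, 0.0, 1.848]
contact_force: [-1.0, -0.1, 7.7]
grip_width: 0.2
finger_force: 4.2
```

```bash
python3 -m pendant '[0,0,-0.8,0,0,0,1,0,0,-0.8,0,0,0,1,-0.7,0,0,0,0,0,1,-0.8,0,0,0,0,0,1,-0.8,0,0,0,0,0,1,-0.533,0,0,0,0,0,1,0,0,0.2,0,0,0,1,0,0,0.2,0,0,0,1,0,0,0.2,0,0,0,1,0,0,0.15,0,0,0,1]'
python3 -m pendant '[0,0,0.05,0,0,0,1,0,0,0.05,0,0,0,1]'
```

```text
time: 8.55
tool_pos: [533.4, 41.2, 156.2]
tcp_rot: [3.141, -0.0, 1.849]
contact_force: [-0.0, 0.0, 4.3]
grip_width: 0.4
finger_force: 2.0
time: 8.75
tool_pos: [533.6, 40.8, 153.6]
tcp_rot: [3.141, 0.0, 1.848]
contact_force: [-0.0, 0.3, 3.7]
grip_width: 0.2
finger_force: 1.9
```

```bash
python3 -m pendant '[0,0,0.05,0,0,0,1,0,0,0.03,0,0,0,1]'

```

```text
time: 8.95
tool_pos: [533.6, 40.6, 151.2]
tcp_rot: [3.141, -0.0, 1.848]
contact_force: [-0.6, 0.1, 4.2]
grip_width: 0.1
finger_force: 1.9
```

```bash
python3 -m pendant '[0,0,0.05,0,0,0,1,0,0,0.03,0,0,0,1]'

```

```text
time: 9.15
tool_pos: [533.5, 40.5, 148.6]
tcp_rot: [3.142, -0.0, 1.848]
contact_force: [-0.0, 0.2, 3.4]
grip_width: 0.5
finger_force: 1.9
```

```bash
python3 -m pendant '[0,0,0.04,0,0,0,1,0,0,0.02,0,0,0,1]'

```

```text
time: 9.35
tool_pos: [533.5, 40.4, 146.8]
tcp_rot: [-3.142, -0.0, 1.848]
contact_force: [-0.5, -0.3, 3.5]
grip_width: 0.7
finger_force: 1.9
```

```bash
python3 -m pendant '[0,0,0.05,0,0,0,1,0,0,0.03,0,0,0,1]'

```

```text
time: 9.55
tool_pos: [533.8, 40.4, 144.8]
tcp_rot: [3.141, 0.0, 1.848]
contact_force: [-0.2, 0.7, 7.6]
grip_width: 0.5
finger_force: 3.7
```

```bash
python3 -m pendant '[0,0,0.05,0,0,0,1,0,0,0.03,0,0,0,1]'

```

```text
time: 9.75
tool_pos: [534.3, 40.4, 143.0]
tcp_rot: [3.139, 0.001, 1.848]
contact_force: [-0.9, 0.5, 11.3]
grip_width: 0.4
finger_force: 5.5
```

Syringe b stiffens, so it is the clogged one. I'll stop there and go on to a, which must be clear.

```bash
python3 -m pendant '[0,0,-0.6,0,0,0,1,0,0,-0.7,0,0,0,1,-0.7,0,0,0,0,0,1,-0.8,0,0,0,0,0,1,-0.8,0,0,0,0,0,1,-0.533,0,0,0,0,0,1,0,0,0.2,0,0,0,1,0,0,0.2,0,0,0,1,0,0,0.2,0,0,0,1,0,0,0.1,0,0,0,1,0,0,0.1,0,0,0,1]'
python3 -m pendant '[0,0,0.1,0,0,0,1,0,0,0.07,0,0,0,1]'
```

```text
time: 10.85
tool_pos: [556.7, -40.7, 157.0]
tcp_rot: [3.141, 0.0, 1.849]
contact_force: [0.1, -1.5, 3.2]
grip_width: 0.4
finger_force: 1.5
time: 11.05
tool_pos: [556.7, -41.0, 151.9]
tcp_rot: [3.141, -0.0, 1.848]
contact_force: [-0.5, -0.6, 2.3]
grip_width: 0.7
finger_force: 1.4
```

```bash
python3 -m pendant '[0,0,0.08,0,0,0,1,0,0,0.07,0,0,0,1]'

```

```text
time: 11.25
tool_pos: [556.8, -41.3, 147.4]
tcp_rot: [3.141, -0.0, 1.848]
contact_force: [-0.7, 0.5, 3.6]
grip_width: 0.3
finger_force: 1.4
```

```bash
python3 -m pendant '[0,0,0.1,0,0,0,1,0,0,0.07,0,0,0,1]'

```

```text
time: 11.45
tool_pos: [556.7, -41.3, 142.1]
tcp_rot: [-3.142, -0.0, 1.848]
contact_force: [0.9, 0.5, 2.4]
grip_width: 0.2
finger_force: 1.4
```

```bash
python3 -m pendant '[0,0,0.1,0,0,0,1,0,0,0.1,0,0,0,1,0,0,0.07,0,0,0,1,0,0,0,0,0,0,1]'

```

```text
time: 11.85
tool_pos: [556.5, -41.3, 133.7]
tcp_rot: [-3.141, -0.001, 1.848]
contact_force: [0.6, 0.2, 0.5]
grip_width: 0.4
finger_force: 0.0
```

```bash
python3 -m pendant '[0,0,0.06,0,0,0,1,0,0,0,0,0,0,1]'

```

```text
time: 12.05
tool_pos: [556.8, -41.4, 132.5]
tcp_rot: [3.142, -0.0, 1.848]
contact_force: [-0.5, -0.4, 1.7]
grip_width: 0.3
finger_force: 0.9
```

```bash
python3 -m pendant '[0,0,0.05,0,0,0,1,0,0,0,0,0,0,1]'

```

```text
time: 12.25
tool_pos: [557.2, -41.4, 131.6]
tcp_rot: [3.14, 0.001, 1.848]
contact_force: [-0.2, 0.6, 5.6]
grip_width: 0.6
finger_force: 2.8
```

```bash
python3 -m pendant '[0,0,0.03,0,0,0,1,0,0,0,0,0,0,1]'

```

```text
time: 12.45
tool_pos: [557.5, -41.5, 131.2]
tcp_rot: [3.139, 0.001, 1.848]
contact_force: [0.1, 0.8, 8.5]
grip_width: 0.8
finger_force: 4.2
```

```bash
python3 -m pendant '[0,0,-0.8,0,0,0,1,0,0,-0.9,0,0,0,-1,0.6,0,0,0,0,0,-1,0.8,0,0,0,0,0,-1,0.8,0,0,0,0,0,-1,0.633,0,0,0,0,0,-1,0,0,0,0,0,0,-1]'
python3 - <<'E'
from fit import *
im=capture("side"); print([(round(r["score"],2),np.round(r["location"],1).tolist()) for t in("thumb_b",) for r in pinpoint("side",t)]); print(proj("side",[533.5,40.4,152.]),proj("side",[533.5,40.4,162.]))
o=get_obs(); print(o["tool_pos"],proj("side",o["tool_pos"]))
cv2.imwrite("pics/s2.png",cv2.resize(im[110:270,170:330,::-1],None,fx=3.7,fy=3.7,interpolation=cv2.INTER_CUBIC))
E
```

```text
time: 13.15
tool_pos: [532.1, 42.9, 180.2]
tcp_rot: [-3.14, -0.001, 1.85]
contact_force: [-0.3, -0.4, -0.1]
grip_width: 43.8
finger_force: 0.0
[(0.57, [279.4, 198.7]), (0.57, [177.0, 178.1]), (0.54, [280.9, 148.7]), (0.53, [210.3, 125.3]), (0.48, [229.8, 170.0])]
[[252.62009824 176.26261102]] [[252.64154072 172.87784058]]
[533.13594419  40.78678901 180.48972201] [[252.47087841 166.46644842]]
```

View pics/s2.png

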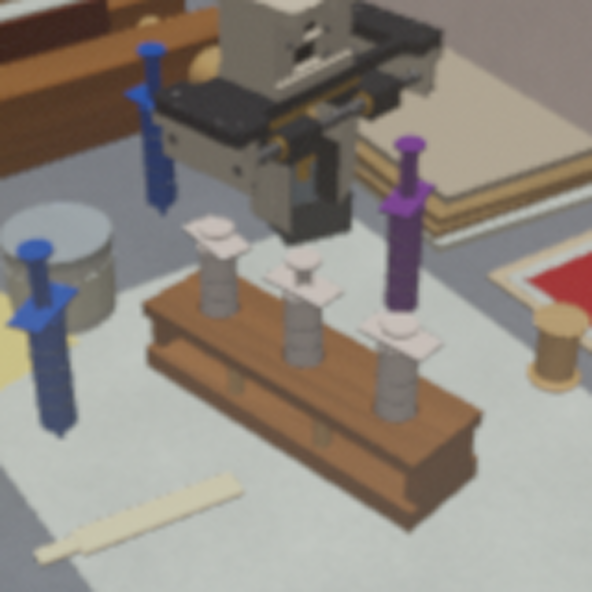

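The side view shows the thumb rests of a and c sitting low on their wing plates. b has stopped part-way, its disc at crop (303,258), under the open gripper. I'll descend and grasp.

```bash
python3 -m pendant '[0,0,0.5,0,0,0,-0.4,0,0,0.5,0,0,0,-0.4,0,0,0.5,0,0,0,-0.4,0,0,0.5,0,0,0,-0.4,0,0,0.5,0,0,0,-0.4,0,0,0.4,0,0,0,-0.4,0,0,0.13,0,0,0,-0.4,0,0,0,0,0,0,-0.4]'

```

```text
time: 14.05
tool_pos: [533.4, 40.1, 89.7]
tcp_rot: [-3.141, -0.0, 1.847]
contact_force: [-0.4, 0.4, 0.2]
grip_width: 63.9
finger_force: 0.0
```

```bash
python3 -m pendant '[0,0,0,0,0,0,0.5,0,0,0,0,0,0,1,0,0,0,0,0,0,1,0,0,0,0,0,0,1,0,0,0,0,0,0,1,0,0,0,0,0,0,1,0,0,0,0,0,0,1]'

```

```text
time: 14.75
tool_pos: [533.7, 40.4, 90.4]
tcp_rot: [3.141, 0.0, 1.848]
contact_force: [-0.2, 0.2, 2.1]
grip_width: 26.5
finger_force: 30.0
```

```bash
python3 -m pendant '[0,0,-0.3,0,0,0,1,0,0,-0.5,0,0,0,1,0,0,-0.8,0,0,0,1,0,0,-0.8,0,0,0,1,0,0,-0.8,0,0,0,1,0,0,-0.8,0,0,0,1,0,0,-0.67,0,0,0,1,0,0,0,0,0,0,1]'
python3 - <<'E'
from fit import *
t=np.linspace(0,2*np.pi,80); out=[]
for c,(x,y) in(("side",(260,265)),("top",(312,155))):
    im=capture(c)[y:y+80,x:x+80,::-1]; im=cv2.resize(im,None,fx=4.9,fy=4.9,interpolation=cv2.INTER_CUBIC)
    for z,r in((75,34),(0,34)):
        q=(proj(c,np.c_[473.3+r*np.cos(t),-263.6+r*np.sin(t),0*t+z])-[x,y]+.5)*4.9
        cv2.polylines(im,[np.round(q).astype(int)],True,(0,0,255),1)
    out.append(im)
cv2.imwrite("pics/p.png",np.hstack(out))
E
```

```text
time: 15.55
tool_pos: [534.9, 40.4, 233.5]
tcp_rot: [3.136, 0.002, 1.848]
contact_force: [0.3, 0.0, -1.3]
grip_width: 26.8
finger_force: 30.0
```

View pics/p.png

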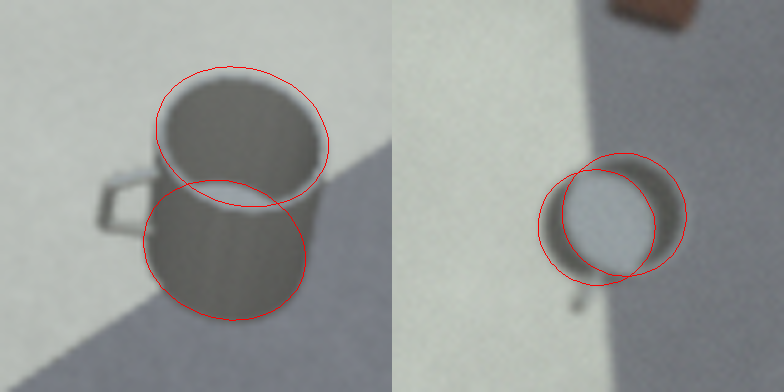

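The drawn pot circles match the picture: rim at left-crop (242,137), base at right-crop (597,228). The pot is at (473,-264). I'll carry the syringe over.

```bash
python3 -m pendant '[-0.46,-0.235,0,0,0,0,1,-0.736,-0.377,0,0,0,0,1,-0.874,-0.447,0,0,0,0,1,-0.874,-0.447,0,0,0,0,1,-0.874,-0.447,0,0,0,0,1,-0.874,-0.447,0,0,0,0,1,-0.874,-0.447,0,0,0,0,1,-0.874,-0.447,0,0,0,0,1,-0.874,-0.447,0,0,0,0,1,-0.874,-0.447,0,0,0,0,1,-0.644,-0.329,0,0,0,0,1,-0.368,-0.188,0,0,0,0,1]'
python3 -m pendant '[0,0,0.4,0,0,0,1,0,0,0.6,0,0,0,1,0,0,0.4,0,0,0,1,0,0,0,0,0,0,1]'
python3 - <<'E'
from h import *
im=capture("side"); cv2.imwrite("pics/s3.png",cv2.resize(im[180:340,220:380,::-1],None,fx=3.7,fy=3.7,interpolation=cv2.INTER_CUBIC))
E
```

```text
time: 16.85
tool_pos: [471.7, -265.6, 228.8]
tcp_rot: [-3.14, -0.002, 1.845]
contact_force: [-0.0, -0.7, -0.8]
grip_width: 26.7
finger_force: 30.0
time: 17.25
tool_pos: [472.1, -262.0, 185.7]
tcp_rot: [-3.139, -0.004, 1.849]
contact_force: [0.4, -0.0, -1.3]
grip_width: 26.6
finger_force: 30.0
```

View pics/s3.png

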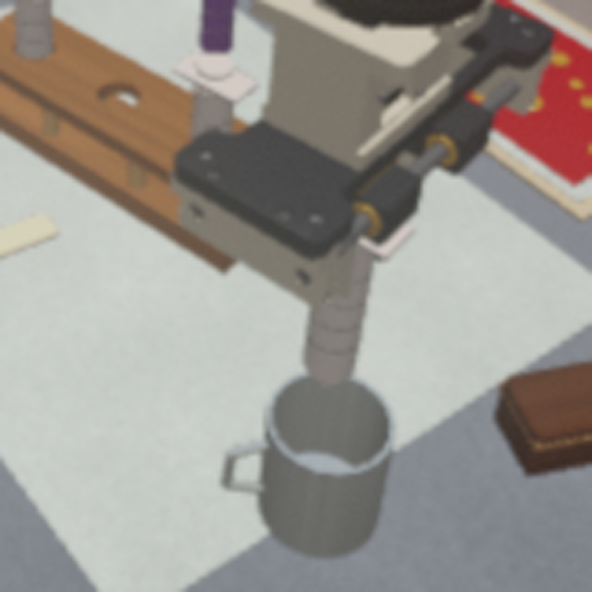

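The syringe hangs upright, its nozzle at crop (330,385) directly above the mouth of the pot, whose rim centre is (330,435). I'll lower it.

```bash
python3 -m pendant '[0,0,0.4,0,0,0,1,0,0,0.5,0,0,0,1,0,0,0.5,0,0,0,1,0,0,0.5,0,0,0,1,0,0,0.4,0,0,0,1,0,0,0.3,0,0,0,1,0,0,0.2,0,0,0,1,0,0,0.1,0,0,0,1,0,0,0.1,0,0,0,1,0,0,0,0,0,0,1]'

```

```text
time: 18.3
tool_pos: [473.2, -263.7, 98.3]
tcp_rot: [3.141, 0.0, 1.848]
contact_force: [1.0, 0.8, -1.4]
grip_width: 27.0
finger_force: 30.0
```

```bash
python3 -m pendant '[0,0,0.1,0,0,0,1,0,0,0.04,0,0,0,1,0,0,0,0,0,0,1]'

```

```text
time: 18.6
tool_pos: [473.1, -263.6, 94.0]
tcp_rot: [-3.142, -0.0, 1.848]
contact_force: [0.0, -0.3, -1.1]
grip_width: 26.5
finger_force: 30.0
```

```bash
python3 -m pendant '[0,0,0.07,0,0,0,1,0,0,0,0,0,0,1]'

```

```text
time: 18.8
tool_pos: [473.1, -263.6, 91.8]
tcp_rot: [-3.141, -0.0, 1.848]
contact_force: [0.0, 0.7, -0.5]
grip_width: 26.5
finger_force: 30.0
```

```bash
python3 -m pendant '[0,0,0.05,0,0,0,1,0,0,0,0,0,0,1]'

```

```text
time: 19.0
tool_pos: [473.2, -263.7, 90.4]
tcp_rot: [3.141, 0.0, 1.848]
contact_force: [-0.3, -0.2, -2.0]
grip_width: 26.4
finger_force: 30.0
```

```bash
python3 -m pendant '[0,0,0.04,0,0,0,1,0,0,0,0,0,0,1]'

```

```text
time: 19.2
tool_pos: [473.4, -263.9, 90.2]
tcp_rot: [3.141, 0.001, 1.848]
contact_force: [-1.7, 0.7, 5.7]
grip_width: 26.4
finger_force: 30.0
```

```bash
python3 -m pendant '[0,0,0,0,0,0,0.3,0,0,0,0,0,0,0.2,0,0,0,0,0,0,0.1,0,0,0,0,0,0,0,0,0,0,0,0,0,-0.2,0,0,0,0,0,0,-0.4,0,0,0,0,0,0,-0.6,0,0,0,0,0,0,-0.8,0,0,0,0,0,0,-1,0,0,0,0,0,0,-1,0,0,0,0,0,0,-1]'
python3 - <<'E'
from h import *
a=capture("side")[180:340,220:380,::-1]; b=capture("top")[120:280,280:440,::-1]
cv2.imwrite("pics/s4.png",cv2.resize(np.hstack([a,b]),None,fx=2.5,fy=2.5,interpolation=cv2.INTER_CUBIC))
E
```

```text
time: 20.3
tool_pos: [473.2, -263.6, 89.3]
tcp_rot: [3.142, -0.0, 1.848]
contact_force: [0.8, -0.1, -0.2]
grip_width: 91.2
finger_force: 0.0
```

View pics/s4.png

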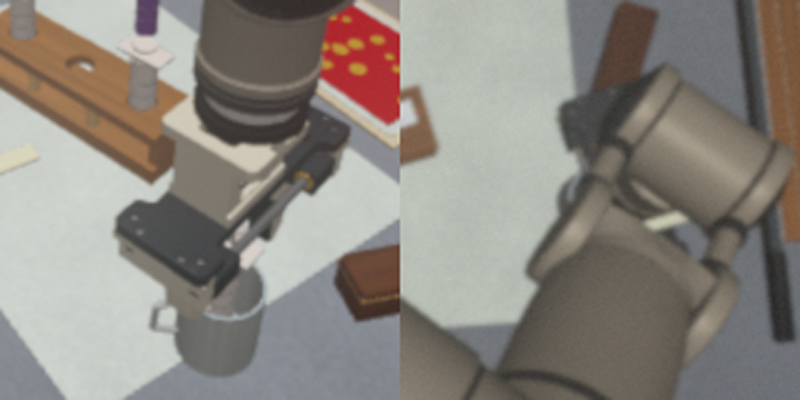

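The syringe stands in the pot, leaning on the rim, with its wing at left-crop (250,253); the fingers are clear of it and read no force. I'll raise the gripper slowly.

```bash
python3 -m pendant '[0,0,-0.2,0,0,0,-1,0,0,-0.2,0,0,0,-1,0,0,-0.3,0,0,0,-1]'

```

```text
time: 20.7
tool_pos: [473.1, -263.6, 110.9]
tcp_rot: [-3.142, -0.0, 1.848]
contact_force: [-0.9, 0.4, 0.2]
grip_width: 91.8
finger_force: 0.0
```

```bash
python3 -m pendant '[0,0,-0.3,0,0,0,-1,0,0,-0.4,0,0,0,-1,0,0,-0.5,0,0,0,-1,0,0,-0.8,0,0,0,-1,0,0,-1,0,0,0,-1,0,0,-1,0,0,0,-1]'
python3 -m pendant '[-0.5,-0.6,0,0,0,0,-1,-0.5,-0.8,0,0,0,0,-1,-0.5,-0.8,0,0,0,0,-1,-0.5,-0.6,0,0,0,0,-1,0,0,0,0,0,0,-1,0,0,0,0,0,0,-1]'
python3 - <<'E'
from h import *
a=capture("side")[120:360,150:390,::-1]; b=capture("top")[90:330,180:420,::-1]
cv2.imwrite("pics/s5.png",cv2.resize(np.hstack([a,b]),None,fx=1.66,fy=1.66,interpolation=cv2.INTER_CUBIC))
for c in("side","top"):
  for t in("syringe_b_tip","pot"): print(c,t,[(round(r["score"],2),at(c,r["location"],5 if t!="pot" else 0).tolist()) for r in pinpoint(c,t)][:7])
E
```

```text
time: 21.3
tool_pos: [473.0, -263.5, 232.2]
tcp_rot: [3.141, 0.0, 1.848]
contact_force: [0.3, -0.4, 0.7]
grip_width: 91.8
finger_force: 0.0
time: 21.9
tool_pos: [408.8, -344.4, 230.9]
tcp_rot: [3.141, 0.0, 1.846]
contact_force: [0.4, 0.1, 0.2]
grip_width: 91.6
finger_force: 0.0
side syringe_b_tip []
side pot []
top syringe_b_tip [(0.77, [475.7, -264.2, 5.0])]
top pot [(0.68, [467.8, -265.4, 0.0])]
```

View pics/s5.png

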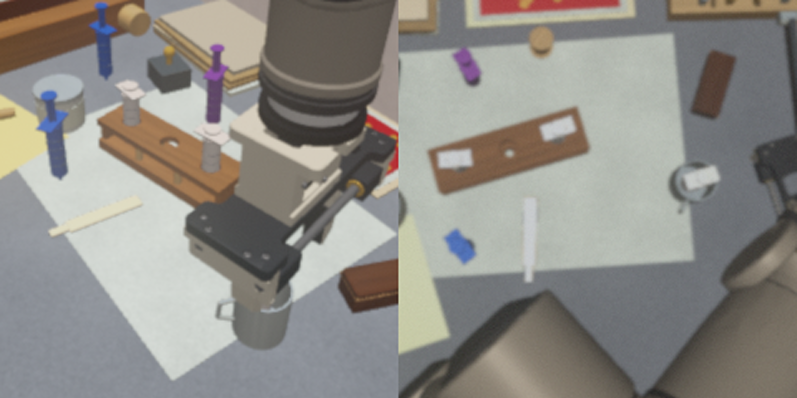

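The top view shows a and c upright in the rack at (455,158) and (558,128). Syringe b is in the upright pot at (700,180), the bystanders are unmoved and the arm is clear of everything.

```bash
python3 -c "from plant import close_job; print(close_job())"
```

```text
the job is handed in; nothing more can be done
None
```

The job is handed in: syringes a and c are pushed home and standing in the rack, and b, the clogged one, was stopped at about 11 N and set nozzle first in the soaking pot. No thumb-rest force I read went above 11.3 N, and it took about 22 s of the 64 s allowed. The hand-in gave no verdict.

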